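# Close the snap-lock box of key blanks

## Task

Put the lid squarely on the box of key blanks with its clips still open and let it sit fully home, then flip its four hinged clips all the way down against the box: first the two on the short ends, then the two on the long sides. Leave the key ring stand, the padlock, the cabinet knob and the car key where they are.

Things in the scene. Friction and masses are not known exactly. Their poses are not given: they have to be found in the camera images.
- box: open-topped white plastic box of key blanks, fixed to the counter, outer 150 (its x) x 120 (its y) x 80 mm tall, walls 4 mm (opening 142 x 112 mm); a 5 mm flange runs round it outside, 67 mm up. Origin: centre of its underside; z up
- lid: loose grey lid, 0.26 to 0.45 kg, lying plug down. Origin: centre of underside; x along its length, z up. Stepped plug 126 x 96 mm to z = 6 mm, 138 x 108 to 12 mm, enters the box opening with 2 mm play each side; plate 160 x 130 mm, z 12 to 18 mm, rests on the box rim. Four clips hinge on its edges. Fully home its origin is 68 mm above the box's; fits either way round (half turn)
- lid_handle (a point): centre of the bar of the lid's bridge handle, lid frame (0, 0, 41) mm: bar 90 mm long along lid x, 14 mm wide, z 34 to 48 mm, legs only at its ends
- end_clip_a_hinge (a point): middle of the hinge axis of the clip at the lid's +x end: lid frame (82, 0, 15) mm
- end_clip_b_hinge (a point): the same at the -x end: (-82, 0, 15) mm
- side_clip_a_hinge (a point): the same at the +y side: (0, 67, 15) mm
- side_clip_b_hinge (a point): the same at the -y side: (0, -67, 15) mm
- end_clip_a (a joint): angle of the clip at the lid's short +x end: white flat flap 60 mm wide, 4 mm thick, reaching 40 mm from its hinge axis. 0 = shut (hanging straight down by the box wall, outer face 3 mm outside the hinge axis), 1.57 = sticking straight out level, 2.7 = the stop, leaning up. Friction holds it at any angle (0.05 N m, about 1.5 N at the edge); no spring
- end_clip_b (a joint): angle of the clip at the lid's short -x end: white flat flap 60 mm wide, 4 mm thick, reaching 40 mm from its hinge axis. 0 = shut (hanging straight down by the box wall, outer face 3 mm outside the hinge axis), 1.57 = sticking straight out level, 2.7 = the stop, leaning up. Friction holds it at any angle (0.05 N m, about 1.5 N at the edge); no spring
- side_clip_a (a joint): angle of the clip at the lid's long +y side: white flat flap 80 mm wide, 4 mm thick, reaching 40 mm from its hinge axis. 0 = shut (hanging straight down by the box wall, outer face 3 mm outside the hinge axis), 1.57 = sticking straight out level, 2.7 = the stop, leaning up. Friction holds it at any angle (0.05 N m, about 1.5 N at the edge); no spring
- side_clip_b (a joint): angle of the clip at the lid's long -y side: white flat flap 80 mm wide, 4 mm thick, reaching 40 mm from its hinge axis. 0 = shut (hanging straight down by the box wall, outer face 3 mm outside the hinge axis), 1.57 = sticking straight out level, 2.7 = the stop, leaning up. Friction holds it at any angle (0.05 N m, about 1.5 N at the edge); no spring
- ring_holder: bystander: dark green bakelite key ring stand, 60 mm round base, thin post 170 mm tall (12 mm thick) with a 56 mm cross bar (8 mm thick) along its y at z = 152 mm; stands loose between box and lid. Origin: centre of its underside
- padlock: bystander: brass padlock standing upright, 30 (x) x 64 (y) x 95 mm tall with its shackle up, loose. Origin: centre of its underside
- cabinet_knob: bystander: chrome cabinet knob standing on its foot, 60 mm across, 62 mm tall, loose. Origin: centre of its underside
- car_key: bystander: silver car key lying flat, 83 mm long (its x), bow 32 mm across, 8 mm thick, loose. Origin: on its underside, near mid-length
There are look-alikes about, which are no part of the job. What is shaped like the lid but black or pink is not meant. What is shaped like the box but purple is not meant.

How it is judged:
By the outcome, as a careful person would: the job done as asked, in the order asked, and still so for the second after the job is handed in, with the robot touching nothing.
It also fails if it takes over 72 s, if anything falls off the work surface, if the arm or the gripper's body presses on something with over 40 N, if the wrist force passes 120 N, or if a joint passes its speed limit or range.

## Robot

A 7-joint arm with a two-finger parallel gripper is mounted at the origin on the work surface. World frame = base frame: x ahead of the robot, y to its left, z up, the work surface at z = 0. Lengths are in m, angles in degrees, forces in N, time in s.
With the tool pointing down it reaches from about 0.425 to 0.875 m from the base axis. Payload 4.7 kg.
Tool frame: the origin (TCP) lies on the centre line of the jaws, within the pads' length; the fingertips stand 14 mm ahead of it and the grasp point (between the pads) lies 5 mm behind it; z points along the fingers, y is the line along which they close (so a half turn about z gives the same grasp; the last joint's range is limited). The gripper opens to 87 mm and grips with 3 to 60 N. Pads are 19 mm wide; open, the fingers measure 117 mm over their backs; the gripper's body (75 mm by 190 mm) begins 51 mm behind the grasp point.
Start: joints at [-64.337, 18.392, -4.016, 83.108, 1.295, 78.541, -3.26], TCP at [0.273, 0.59, 0.237] pointing down, gripper open.
Joint ranges: [-163.93, 163.93], [-17.29, 119.83], [-79.2, 71.16], [3.27, 140.29], [-89.18, 269.18], [5.43, 117.66], [-154.24, 154.24]. Speed limits (degrees/s): [147.25, 147.25, 180, 180, 180, 180, 180].

## Interface

Orientations are given as [roll, pitch, yaw] about the fixed x, y, z axes, in that order (R = Rz(yaw) Ry(pitch) Rx(roll)).
In Python, from cell import env gives the robot as it stands.
- The arm moves only by the tool jog_arm, never from a script. Its argument "motion" is a list that holds one entry, the list of rows, each a list of 7 numbers: the shift along the tool's x, y, z in units of 0.1 m (1.0 is 0.1 m), then the turn, a rotation vector about the tool's x, y, z in units of 180 degrees (1.0 is 180 degrees), then the closure, from 0 (fully open) to 1 (shut). A call has 1 to 5 rows; each row is the pose to reach, as a shift and turn from the pose commanded when the call began, along the tool's axes at that moment, turning the shorter way round; what a row does not reach only later rows make up. A row lasts 1/10 s, in which the tool goes at most 50 mm and 8.59 degrees, less where a joint would pass 70% of its speed; a pose out of reach is approached as far as the arm can. A call with a number of a shift or a turn outside -1 to 1 is refused whole. A call with a gripper value outside its range is refused whole. The fingers move at their own pace and stop on an object; "grip_force" is the grip in N (left out, the last holds). Time passes only in rows, so rows that repeat a pose let the fingers close. It gives the time, the measured TCP pose, the force, the opening and the grip force at its end, in the units of the state.
- env.get_obs(): the state, without advancing time (a new reading comes with each control period).
- env.read_camera(name): name is "side" or "top" or "wrist"; returns (picture, depth): 420x560x3 uint8, red, green, blue; 420x560 float32, m along the optical axis (not along the pixel's ray), 0 where there is no reading.
- env.camera_info(name): a dict with "camera_matrix" (3x3 intrinsics, pixels), "origin" and "orientation" of the camera in the world; the wrist camera has in their place "mount" (4x4, takes a point from camera to tool coordinates, whose origin is the TCP and whose axes are the flange's). Camera axes: x right, y down, z forward; pixel columns grow to the right and rows downward; lengths in m; the calibration is good to about 2 mm. A picture is of the moment at which its call begins: read the wrist's pose just before it. camera_info takes no time and is no camera call.
- env.sign_off(): hands the job in; it is judged then, once.
The state is a dict: "time_s": time; "qpos": joint angles; "joint_velocities": joint speeds; "effort": joint torques, N m; "tool_pos": TCP position; "tool_rot": TCP orientation; "force": force on the tool from outside, world axes, zero at the start; "wrist_torque": the same for the moment, N m; "grip_width": finger opening in m; "grasp_force": force on a finger pad.
Only numpy, scipy, OpenCV 4.12 (cv2) and the standard library are available. Lean on these libraries where they do the work, as an engineer would, in place of code of your own. Each camera call takes 0.05 s, during which the arm holds its last target. There are 200 camera calls.

## Working session

There is one attempt and no reset: what is moved stays moved. The work goes in short steps, Python scripts to look and compute and a tool call to move; the robot and the scene stay as the last step left them, time stands still between calls to the robot, and variables do not carry over. Pictures are saved under pics/ and viewed, at most 10 in all, crops included, and the job is handed in when it is done.

Besides the shell and the picture viewer there is one more tool, called after ">>>" as name(argument=value, ...) on one line, values as JSON. jog_arm: Moves the arm, as the interface text tells. Shifts and turns lie within -1 to 1; 1 stands for 0.1 m of shift or 180 degrees of turn. Its arguments: {"type":"object","properties":{"motion":{"type":"array","items":{"type":"array","items":{"type":"array","items":{"type":"number"}}}},"grip_force":{"type":"number"}},"required":["motion"]}

```bash
mkdir -p pics; ls; python3 - <<'E'
from cell import env
import cv2,numpy as np
o=env.get_obs(); print(o)
for n in ("top","side"):
    p,d=env.read_camera(n); cv2.imwrite(f"pics/{n}0.png",p[:,:,::-1]); np.savez(f"pics/{n}0.npz",p=p,d=d)
    print(n,env.camera_info(n))
print(env.camera_info("wrist"))
E
```

```text
pics
{'time_s': 0.0, 'qpos': array([-64.33754983,  18.43749718,  -4.0163698 ,  83.17552559,
         1.2964274 ,  78.54119327,  -3.25910643]), 'joint_velocities': array([ 0.0432365 ,  0.07902481,  0.03946706, -0.09571227, -0.04103778,
       -0.01032182,  0.01397412]), 'effort': array([-1.96337569e-04, -4.91286671e+01, -4.03991975e-01, -3.12527812e+01,
       -6.38793991e-02,  4.34839132e-02,  1.43017464e-04]), 'tool_pos': array([0.27302609, 0.58928938, 0.23547387]), 'tool_rot': array([-1.79891112e+02,  6.97043536e-03,  1.55149294e+02]), 'force': array([0.44437185, 0.19633935, 0.00142038]), 'wrist_torque': array([-0.00352351, -0.01821748,  0.03341867]), 'grasp_force': 0.0, 'grip_width': 0.08692854858634383}
top {'camera_matrix': array([[466.14653519,   0.        , 286.59031852],
       [  0.        , 466.14653519, 215.2814504 ],
       [  0.        ,   0.        ,   1.        ]]), 'origin': array([0.37891613, 0.03509081, 1.07908499]), 'orientation': array([-171.19795596,   -1.17207665,  -89.01105382])}
side {'camera_matrix': array([[534.66621629,   0.        , 287.58004242],
       [  0.        , 534.66621629, 207.30552943],
       [  0.        ,   0.        ,   1.        ]]), 'origin': array([0.23658121, 1.19078684, 0.99665318]), 'orientation': array([-127.75106217,    0.74277745, -166.08074156])}
{'camera_matrix': array([[294.57284591,   0.        , 282.00512979],
       [  0.        , 294.57284591, 205.8848672 ],
       [  0.        ,   0.        ,   1.        ]]), 'mount': array([[-6.75763990e-05, -9.58957213e-01, -2.83550807e-01,
         7.69314543e-02],
       [ 9.99999977e-01, -6.96590346e-06, -2.14763607e-04,
        -1.86403021e-04],
       [ 2.03973923e-04, -2.83550815e-01,  9.58957191e-01,
        -1.49591670e-01],
       [ 0.00000000e+00,  0.00000000e+00,  0.00000000e+00,
         1.00000000e+00]])}
```

View pics/top0.png

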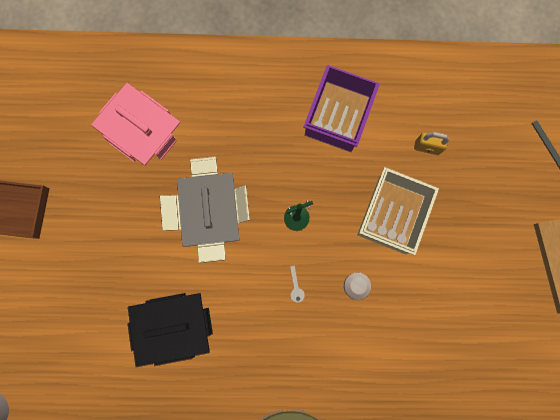

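View pics/side0.png

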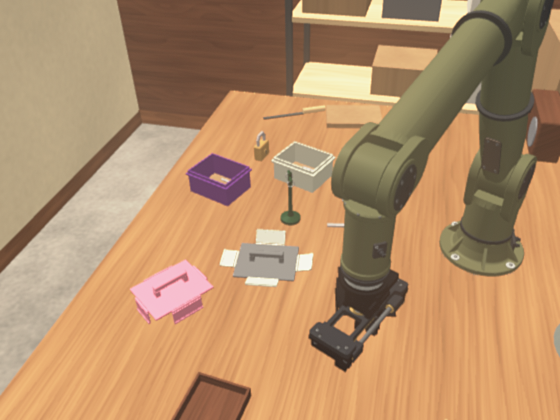

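The top view shows these candidates:
- **Lids:** grey at (207,209), pink at (137,124) and black at (170,329). Grey with white clips is the one meant.
- **Boxes:** white at (400,211) and purple at (342,107). White is the one meant.
- **Bystanders:** ring stand (297,216), padlock (432,143), knob (358,286) and car key (296,284).

Next I'll measure, and confirm with one enlarged crop.

```bash
cat > h.py <<'E'
from cell import env
import cv2,numpy as np
from scipy.spatial.transform import Rotation as R
np.set_printoptions(precision=4,suppress=True)
def rot(e): return R.from_euler('xyz',e,degrees=True).as_matrix()
def pose(n,o=None):
    c=env.camera_info(n)
    if n!="wrist": return c["camera_matrix"],rot(c["orientation"]),c["origin"]
    T=rot(o["tool_rot"]); m=c["mount"]
    return c["camera_matrix"],T@m[:3,:3],T@m[:3,3]+o["tool_pos"]
def cloud(d,K,Rc,t):
    v,u=np.mgrid[:d.shape[0],:d.shape[1]]
    r=np.stack([(u-K[0,2])/K[0,0],(v-K[1,2])/K[1,1],np.ones(d.shape)],-1)
    return (r*d[...,None])@Rc.T+t
def plane(uv,z,K,Rc,t):
    uv=np.atleast_2d(uv); r=np.c_[(uv-K[:2,2])/[K[0,0],K[1,1]],np.ones(len(uv))]@Rc.T
    return t+r*((z-t[2])/r[:,2])[:,None]
def rect(P):
    (c,s,a)=cv2.minAreaRect((P[:,:2]*1000).astype(np.float32))
    return np.array(c),np.array(s),a
E
python3 - <<'E'
from h import *
f=np.load("pics/top0.npz"); p,d=f["p"],f["d"]; C=pose("top"); W=cloud(d,*C)
cv2.imwrite("pics/crop0.png",cv2.resize(p[140:280,140:460,::-1],None,fx=2.5,fy=2.5,interpolation=cv2.INTER_CUBIC))
print("table z",np.median(W[300:400,240:260,2]))
hsv=cv2.cvtColor(p,cv2.COLOR_RGB2HSV); m=np.zeros(d.shape,bool); 
m[150:270,150:260]=1
g=m&(hsv[...,1]<60)&(hsv[...,2]<150)
n,L,st,_=cv2.connectedComponentsWithStats(g.astype(np.uint8)); i=1+np.argmax(st[1:,4]); q=L==i
q=cv2.morphologyEx(q.astype(np.uint8),cv2.MORPH_OPEN,np.ones((5,5)))>0
c=np.argwhere(q)[:,::-1]
print("plate z",np.percentile(W[q][:,2],[5,25,50,75,95]),rect(plane(c,.018,*C)))
# handle: depth
hq=q&(W[...,2]>.036); print("handle",hq.sum(),np.median(W[hq][:,2]),rect(plane(np.argwhere(hq)[:,::-1],.048,*C)))
# clips
w=m&(hsv[...,2]>150)&(hsv[...,1]<90)
n,L,st,ce=cv2.connectedComponentsWithStats(w.astype(np.uint8))
for i in range(1,n):
    if st[i,4]>60:
        P=W[L==i]; print("clip",ce[i],st[i,4],"z",np.percentile(P[:,2],[3,50,97]),P.mean(0),rect(P))
b=np.zeros(d.shape,bool); b[160:260,350:445]=1
r=b&(W[...,2]>.074)&(W[...,2]<.09); P=W[r]; print("box rim",r.sum(),np.median(P[:,2]),rect(plane(np.argwhere(r)[:,::-1],.08,*C)),rect(P))
for nme,(u,v,k) in dict(ring=(297,216,22),padlock=(432,143,22),knob=(358,286,18),key=(296,284,25)).items():
    P=W[v-k:v+k,u-k:u+k].reshape(-1,3); P=P[P[:,2]>.005 if nme!="padlock" else P[:,2]>.02]; P=P[P[:,2]<.3]
    print(nme,P.mean(0),P.min(0),P.max(0))
E
```

```text
table z -0.0012150361732764514
plate z [0.0137 0.0156 0.017  0.0186 0.0452] (array([555.6455, 198.5419]), array([158.8415, 129.0951]), 7.494107246398926)
handle 274 0.046399821404536246 (array([559.7133, 184.0621]), array([ 91.3347, 114.6836]), 30.937055587768555)
clip [203.3444 166.1568] 421 z [0.0134 0.0177 0.0223] [0.6544 0.2117 0.0226] (array([525.4073, 146.7355]), array([362.1794,  67.2529]), 26.792558670043945)
clip [241.3571 203.8793] 406 z [0.0157 0.0327 0.0475] [0.5652 0.1198 0.0351] (array([488.7712,  94.5012]), array([246.2943,  41.5943]), 18.819141387939453)
clip [169.8314 212.4632] 611 z [0.0147 0.0238 0.0333] [0.5436 0.2824 0.0256] (array([461.0197, 186.672 ]), array([336.0684,  77.0024]), 48.65266799926758)
clip [210.9643 251.6345] 476 z [0.0142 0.0204 0.0274] [0.4562 0.1854 0.0249] (array([436.8409, 123.0595]), array([202.0062,  59.738 ]), 73.1104736328125)
box rim 543 0.07893465512960773 (array([ 551.212, -230.599]), array([121.2405, 151.2354]), 69.14981079101562) (array([ 551.9178, -231.768 ]), array([122.2025, 151.8575]), 69.28105163574219)
ring [ 0.5363 -0.0069  0.0531] [ 0.5107 -0.0529  0.005 ] [0.5899 0.0221 0.1682]
padlock [ 0.7137 -0.3134  0.0568] [ 0.6984 -0.3504  0.02  ] [ 0.7374 -0.2846  0.0973]
knob [ 0.3852 -0.139   0.0555] [ 0.3567 -0.1691  0.0365] [ 0.4135 -0.1114  0.0664]
key [ 0.3766 -0.0084  0.0072] [ 0.3329 -0.0536  0.005 ] [0.4282 0.0453 0.0118]
```

View pics/crop0.png

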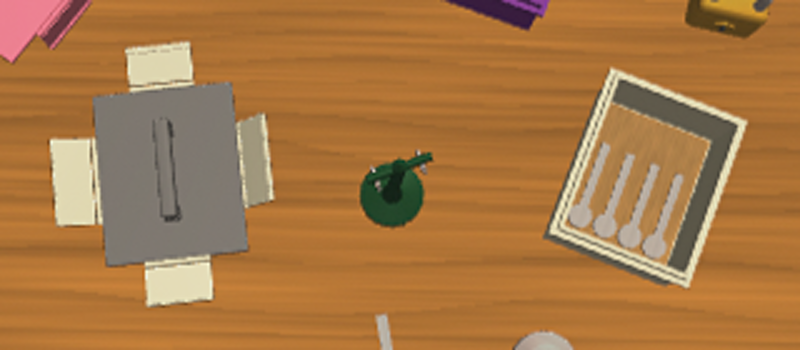

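The crop confirms it: a grey lid with four white clips at about (170,175) in the crop, its right-hand clip leaning up, and the white open box at (645,175). I'm moving above the lid now.

>>> jog_arm(motion=[[[-0.2,-0.11,0,0,0,0,0],[-0.4,-0.22,0,0,0,0,0],[-0.6,-0.34,0,0,0,0,0],[-0.8,-0.45,0,0,0,0,0],[-1,-0.56,0,0,0,0,0]]])

```text
time_s: 0.6
tool_pos: [0.3407, 0.4959, 0.236]
tool_rot: [-179.9, -0.0, 155.1]
force: [-0.1, 0.8, -0.8]
grip_width: 0.0872
grasp_force: 0.0
```

>>> jog_arm(motion=[[[-0.3,-0.17,0,0,0,0,0],[-0.6,-0.34,0,0,0,0,0],[-0.9,-0.5,0,0,0,0,0],[-1,-0.56,0,0,0,0,0]]])

```text
time_s: 1.0
tool_pos: [0.4106, 0.4001, 0.2363]
tool_rot: [-179.9, 0.1, 154.8]
force: [-0.5, -0.3, 0.1]
grip_width: 0.0867
grasp_force: 0.0
```

>>> jog_arm(motion=[[[-0.3,-0.17,0,0,0,0,0],[-0.6,-0.34,0,0,0,0,0],[-0.9,-0.5,0,0,0,0,0],[-1,-0.56,0,0,0,0,0]]])

```text
time_s: 1.4
tool_pos: [0.4769, 0.3081, 0.2364]
tool_rot: [-179.9, 0.1, 154.9]
force: [0.4, 0.1, -0.1]
grip_width: 0.0871
grasp_force: 0.0
```

>>> jog_arm(motion=[[[-0.3,-0.17,0,0,0,0,0],[-0.6,-0.34,0,0,0,0,0],[-0.9,-0.5,0,0,0,0,0],[-1,-0.56,0,0,0,0,0]]])

```text
time_s: 1.8
tool_pos: [0.5435, 0.2159, 0.2363]
tool_rot: [-179.9, 0.1, 154.9]
force: [-0.4, -1.3, 0.3]
grip_width: 0.087
grasp_force: 0.0
```

>>> jog_arm(motion=[[[-0.1,-0.06,0,0,0,-0.045,0],[-0.21,-0.12,0,0,0,-0.09,0],[-0.21,-0.12,0,0,0,-0.135,0],[-0.21,-0.12,0,0,0,-0.18,0],[-0.21,-0.12,0,0,0,-0.18,0]]])

```text
time_s: 2.3
tool_pos: [0.5551, 0.2009, 0.2363]
tool_rot: [179.9, -0.0, -172.3]
force: [0.0, 0.6, 0.1]
grip_width: 0.0872
grasp_force: 0.0
```

```bash
cat >> h.py <<'E'
def delta(o,p):  # world shift -> tool units
    return rot(o["tool_rot"]).T@(np.array(p)-o["tool_pos"])*10
E
python3 - <<'E'
from h import *
o=env.get_obs(); p,d=env.read_camera("wrist"); np.savez("pics/w1.npz",p=p,d=d); cv2.imwrite("pics/w1.png",p[:,:,::-1])
C=pose("wrist",o); W=cloud(d,*C); print(o["tool_pos"],o["tool_rot"])
hsv=cv2.cvtColor(p,cv2.COLOR_RGB2HSV)
near=(np.hypot(W[...,0]-.556,W[...,1]-.1985)<.13)&(d>0)
g=near&(hsv[...,1]<60)&(hsv[...,2]<150)&(W[...,2]>.008)&(W[...,2]<.028)
g=cv2.morphologyEx(g.astype(np.uint8),cv2.MORPH_OPEN,np.ones((5,5)))
print("plate",rect(plane(np.argwhere(g)[:,::-1],.018,*C)),np.median(W[g>0][:,2]))
h=near&(W[...,2]>.040)&(W[...,2]<.06)&(hsv[...,1]<60)&(hsv[...,2]<150)
h=cv2.morphologyEx(h.astype(np.uint8),cv2.MORPH_OPEN,np.ones((3,3)))
n,L,st,ce=cv2.connectedComponentsWithStats(h); i=1+np.argmax(st[1:,4]); q=L==i
print("handle",st[i],np.median(W[q][:,2]),rect(plane(np.argwhere(q)[:,::-1],.048,*C)))
E
```

```text
[0.5551 0.2009 0.2363] [ 179.9275   -0.0473 -172.3007]
plate (array([555.8087, 199.5388]), array([157.6183, 129.1601]), 7.677762985229492) 0.01932943783513233
handle [276 149  12  75 876] 0.04903742303904832 (array([555.1281, 199.5906]), array([88.856 , 13.2224]), 7.9699602127075195)
```

View pics/w1.png

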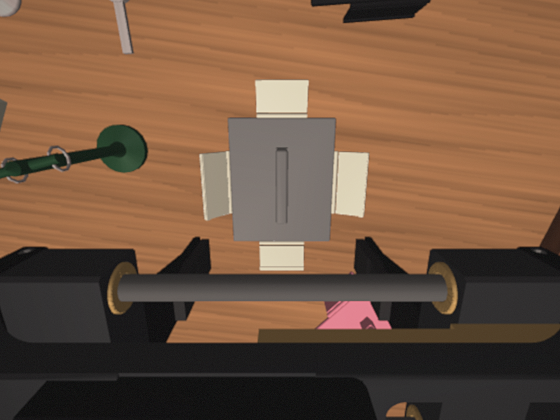

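The wrist view shows the grey lid at (282,180), its handle bar lying upright in the picture and agreeing with the top camera, and the stand at (122,148). I'm descending to the handle and gripping it.

>>> jog_arm(motion=[[[0,-0.015,0.2,0,0,0,0],[0,-0.015,0.4,0,0,0,0],[0,-0.015,0.6,0,0,0,0],[0,-0.015,0.8,0,0,0,0],[0,-0.015,1,0,0,0,0]]])

```text
time_s: 2.85
tool_pos: [0.5557, 0.1986, 0.1358]
tool_rot: [180.0, -0.0, -172.6]
force: [-0.1, 0.3, 0.1]
grip_width: 0.087
grasp_force: 0.0
```

>>> jog_arm(motion=[[[0,0,0.3,0,0,0,0],[0,0,0.6,0,0,0,0],[0,0,0.8,0,0,0,0],[0,0,0.97,0,0,0,0],[0,0,0.97,0,0,0,0]]])

```text
time_s: 3.35
tool_pos: [0.5537, 0.1977, 0.0368]
tool_rot: [-179.9, -0.3, -172.5]
force: [-0.0, -0.3, -0.5]
grip_width: 0.0869
grasp_force: 0.0
```

>>> jog_arm(motion=[[[0,0,0,0,0,0,1],[0,0,0,0,0,0,1],[0,0,0,0,0,0,1],[0,0,0,0,0,0,1],[0,0,0,0,0,0,1]]], grip_force=40)

```text
time_s: 3.85
tool_pos: [0.5566, 0.1973, 0.0402]
tool_rot: [180.0, 0.1, -172.5]
force: [0.2, 0.2, -0.8]
grip_width: 0.0545
grasp_force: 0.0
```

>>> jog_arm(motion=[[[0,0,0,0,0,0,1],[0,0,0,0,0,0,1],[0,0,0,0,0,0,1],[0,0,0,0,0,0,1],[0,0,0,0,0,0,1]]])

```text
time_s: 4.35
tool_pos: [0.5561, 0.1981, 0.0395]
tool_rot: [179.9, 0.0, -172.4]
force: [-1.2, 2.5, -0.7]
grip_width: 0.015
grasp_force: 1.3
```

>>> jog_arm(motion=[[[0,0,0,0,0,0,1],[0,0,0,0,0,0,1],[0,0,0,0,0,0,1],[0,0,-0.03,0,0,0,1],[0,0,-0.06,0,0,0,1]]])

```text
time_s: 4.85
tool_pos: [0.5554, 0.1957, 0.0447]
tool_rot: [-179.9, -0.1, -172.5]
force: [-0.4, -0.6, -5.0]
grip_width: 0.0138
grasp_force: 40.0
```

>>> jog_arm(motion=[[[0,0,-0.15,0,0,0,1],[0,0,-0.35,0,0,0,1],[0,0,-0.6,0,0,0,1],[0,0,-0.8,0,0,0,1],[0,0,-1,0,0,0,1]]])

```text
time_s: 5.35
tool_pos: [0.5564, 0.1966, 0.1475]
tool_rot: [-180.0, 0.0, -172.5]
force: [1.0, 0.3, -5.4]
grip_width: 0.0136
grasp_force: 40.0
```

>>> jog_arm(motion=[[[0,0,-0.2,0,0,0,1],[0,0,-0.4,0,0,0,1],[0,0,-0.65,0,0,0,1],[0,0,-0.85,0,0,0,1],[0,0,-1,0,0,0,1]]])

```text
time_s: 5.85
tool_pos: [0.5566, 0.1967, 0.2481]
tool_rot: [180.0, 0.1, -172.5]
force: [-0.5, 0.4, -5.3]
grip_width: 0.0137
grasp_force: 40.0
```

>>> jog_arm(motion=[[[0,0,-0.05,0,0,0,1],[0,0,-0.1,0,0,0,1],[0,0,-0.1,0,0,0,1],[0,0,-0.1,0,0,0,1]]])

```text
time_s: 6.25
tool_pos: [0.5558, 0.197, 0.2545]
tool_rot: [-180.0, -0.1, -172.5]
force: [0.5, -0.6, -5.1]
grip_width: 0.0135
grasp_force: 40.0
```

>>> jog_arm(motion=[[[0.01,-0.1,0,0,0,0,1],[0.03,-0.25,0,0,0,0,1],[0.05,-0.4,0,0,0,0,1],[0.08,-0.57,0,0,0,0,1],[0.1,-0.72,0,0,0,0,1]]])

```text
time_s: 6.75
tool_pos: [0.5558, 0.1218, 0.2557]
tool_rot: [-180.0, 0.0, -172.6]
force: [0.2, 0.2, -4.0]
grip_width: 0.0132
grasp_force: 40.0
```

>>> jog_arm(motion=[[[0.02,-0.15,0,0,0,0,1],[0.04,-0.3,0,0,0,0,1],[0.06,-0.45,0,0,0,0,1],[0.08,-0.6,0,0,0,0,1],[0.1,-0.72,0,0,0,0,1]]])

```text
time_s: 7.25
tool_pos: [0.5554, 0.0502, 0.2556]
tool_rot: [-180.0, 0.0, -172.5]
force: [-1.0, 0.1, -5.6]
grip_width: 0.014
grasp_force: 40.0
```

>>> jog_arm(motion=[[[0.02,-0.2,0,0,0,0,1],[0.05,-0.4,0,0,0,0,1],[0.08,-0.6,0,0,0,0,1],[0.1,-0.72,0,0,0,0,1],[0.1,-0.72,0,0,0,0,1]]])

```text
time_s: 7.75
tool_pos: [0.5548, -0.0235, 0.2557]
tool_rot: [-179.9, 0.0, -172.7]
force: [-0.2, -0.3, -4.7]
grip_width: 0.0138
grasp_force: 40.0
```

```bash
cat > box.py <<'E'
from h import *
def look(tag):
    o=env.get_obs(); p,d=env.read_camera("wrist"); o2=env.get_obs()
    o["tool_pos"]=(o["tool_pos"]+o2["tool_pos"])/2
    cv2.imwrite(f"pics/{tag}.png",p[:,:,::-1]); np.savez(f"pics/{tag}.npz",p=p,d=d,tp=o["tool_pos"],tr=o["tool_rot"])
    return o,p,d
def rim(W,uvC,c=(.5512,-.2306)):
    q=(np.hypot(W[...,0]-c[0],W[...,1]-c[1])<.12)&(W[...,2]>.074)&(W[...,2]<.088)
    return q.sum(),np.median(W[q][:,2]),rect(plane(np.argwhere(q)[:,::-1],.08,*uvC))
E
python3 - <<'E'
from box import *
o,p,d=look("w2"); C=pose("wrist",o); W=cloud(d,*C); print(o["tool_pos"],o["tool_rot"])
print("wrist",rim(W,C))
f=np.load("pics/side0.npz"); C2=pose("side"); print("side",rim(cloud(f["d"],*C2),C2))
g=(W[...,2]>.215)&(W[...,2]<.25)&(cv2.cvtColor(p,cv2.COLOR_RGB2HSV)[...,1]<60)&(p.max(2)<150)&(p.max(2)>70)
print("lid",g.sum(),np.median(W[g][:,2]))
E
```

```text
[ 0.5548 -0.0224  0.2557] [-179.9494    0.0073 -172.665 ]
wrist (np.int64(2527), np.float64(0.08074965157952796), (array([ 552.5197, -228.5354]), array([123.1511, 152.2515]), 69.14480590820312))
side (np.int64(254), np.float64(0.07754926887825725), (array([ 549.0029, -222.37  ]), array([128.24  , 155.3087]), 69.9538345336914))
lid 27529 0.23547930124812802
```

View pics/w2.png

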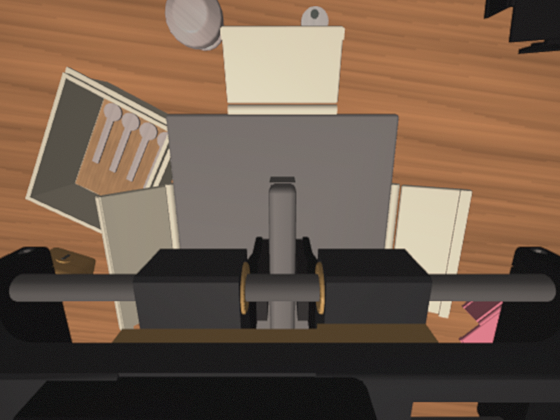

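The box is seen at the left, with rim corners at (67,68), (27,197) and (103,230). The lid hangs level, with its plate's front edge at row 115, columns 167 to 397. I'll measure the lid in the same view.

```bash
python3 - <<'E'
from h import *
f=np.load("pics/w2.npz"); p,d=f["p"],f["d"]; o=dict(tool_pos=f["tp"],tool_rot=f["tr"]); C=pose("wrist",o); W=cloud(d,*C)
hs=cv2.cvtColor(p,cv2.COLOR_RGB2HSV)
g=(abs(W[...,2]-.2355)<.008)&(hs[...,1]<60)&(p.max(2)<150)&(p.max(2)>60); g[225:]=0
g=cv2.morphologyEx(g.astype(np.uint8),cv2.MORPH_OPEN,np.ones((5,5)))>0
z=np.median(W[g][:,2])
def T(uv): return (plane(uv,z,*C)-o["tool_pos"])@rot(o["tool_rot"])*1000
rows=range(125,220); l=[(np.where(g[r])[0].min()-.5,r) for r in rows]; r_=[(np.where(g[r])[0].max()+.5,r) for r in rows]
cols=range(190,380); t=[(c,np.where(g[:,c])[0].min()-.5) for c in cols]
for n,e,k in (("left",l,1),("right",r_,1),("front",t,0)):
    P=T(np.array(e,float)); fit=np.polyfit(P[:,1-k],P[:,k],1); print(n,"mean",np.median(P[:,k]),"slope deg",np.degrees(np.arctan(fit[0])),"at0",fit[1])
print("z",z)
# box rim: fit edges via visible mask, outer corners
q=(np.hypot(W[...,0]-.552,W[...,1]+.23)<.115)&(W[...,2]>.074)&(W[...,2]<.088)
P=plane(np.argwhere(q)[:,::-1],.08,*C)[:,:2]*1000
a=np.radians(-20.85); A=np.array([[np.cos(a),-np.sin(a)],[np.sin(a),np.cos(a)]])
B=(P-[552,-230])@A
for k in (0,1): print("box axis",k,[np.percentile(B[:,k],x) for x in (0,.3,1,99,99.7,100)], np.histogram(B[:,k],bins=16))
E
```

```text
left mean -64.82114777214326 slope deg 0.7845796224305256 at0 -65.50807043461923
right mean 63.28593290176947 slope deg -0.2939131267796321 at0 63.50867633058431
front mean 79.44751913195924 slope deg 0.01535146987348231 at0 79.41415098178176
z 0.23547276117943008
box axis 0 [np.float64(-76.1597493408692), np.float64(-75.93459328791374), np.float64(-75.74071099242738), np.float64(75.72479972096875), np.float64(75.98964130023919), np.float64(76.09247101968427)] (array([636, 115, 134, 133, 130, 125, 122, 107,  75,  68,  69,  70,  68,
        64,  68, 543]), array([-76.1597, -66.644 , -57.1282, -47.6125, -38.0967, -28.5809,
       -19.0652,  -9.5494,  -0.0336,   9.4821,  18.9979,  28.5137,
        38.0294,  47.5452,  57.0609,  66.5767,  76.0925]))
box axis 1 [np.float64(-60.0223635191645), np.float64(-59.96207737155036), np.float64(-59.83468707137105), np.float64(62.239270160687205), np.float64(62.73117027710663), np.float64(63.13182919795026)] (array([1026,  237,   93,   89,   92,   89,   88,   88,   86,   84,   83,
         62,   38,   36,   29,  307]), array([-60.0224, -52.3252, -44.6281, -36.931 , -29.2338, -21.5367,
       -13.8395,  -6.1424,   1.5547,   9.2519,  16.949 ,  24.6461,
        32.3433,  40.0404,  47.7376,  55.4347,  63.1318]))
```

>>> jog_arm(motion=[[[0.02,-0.15,0,0,0,0,1],[0.05,-0.35,0,0,0,0,1],[0.09,-0.6,0,0,0,0,1],[0.12,-0.8,0,0,0,0,1],[0.15,-1,0,0,0,0,1]]])

```text
time_s: 8.3
tool_pos: [0.5532, -0.1223, 0.2555]
tool_rot: [180.0, 0.0, -172.4]
force: [-0.1, 0.3, -4.6]
grip_width: 0.0138
grasp_force: 40.0
```

>>> jog_arm(motion=[[[0.03,-0.2,0,0,0,0,1],[0.06,-0.4,0,0,0,0,1],[0.1,-0.65,0,0,0,0,1],[0.13,-0.85,0,0,0,0,1],[0.15,-1,0,0,0,0,1]]])

```text
time_s: 8.8
tool_pos: [0.5513, -0.2243, 0.2555]
tool_rot: [-180.0, -0.0, -172.4]
force: [0.1, 0.3, -5.2]
grip_width: 0.0133
grasp_force: 40.0
```

>>> jog_arm(motion=[[[0,-0.02,0,0,0,0.035,1],[0,-0.044,0,0,0,0.075,1],[0,-0.044,0,0,0,0.115,1],[0,-0.044,0,0,0,0.157,1],[0,-0.044,0,0,0,0.157,1]]])

```text
time_s: 9.3
tool_pos: [0.5523, -0.2267, 0.2554]
tool_rot: [180.0, -0.0, 159.4]
force: [-0.2, 1.4, -4.9]
grip_width: 0.0138
grasp_force: 40.0
```

>>> jog_arm(motion=[[[0,0,0.1,0,0,0,1],[0,0,0.25,0,0,0,1],[0,0,0.45,0,0,0,1],[0,0,0.6,0,0,0,1],[0,0,0.6,0,0,0,1]]])

```text
time_s: 9.8
tool_pos: [0.55, -0.2264, 0.1919]
tool_rot: [-180.0, -0.4, 159.3]
force: [-0.4, 0.3, -4.7]
grip_width: 0.0135
grasp_force: 40.0
```

>>> jog_arm(motion=[[[0,0,0.15,0,0,0,1],[0,0,0.3,0,0,0,1],[0,0,0.4,0,0,0,1],[0,0,0.4,0,0,0,1],[0,0,0.4,0,0,0,1]]])

```text
time_s: 10.3
tool_pos: [0.552, -0.2274, 0.1554]
tool_rot: [-180.0, -0.0, 159.3]
force: [1.5, -0.6, -4.6]
grip_width: 0.0135
grasp_force: 40.0
```

```bash
python3 - <<'E'
from h import *
T=[];A=[]
ims=[]
for n in ("top","side","wrist","top"):
    o=env.get_obs(); T.append(o["tool_pos"]);A.append(o["tool_rot"]); p,d=env.read_camera(n); ims.append(p); np.savez(f"pics/{n}3.npz",p=p,d=d)
print(np.mean(T,0),np.std(T,0),A)
m=np.vstack([np.hstack([cv2.resize(ims[0][130:290,330:490],(400,400)),cv2.resize(ims[1][110:230,240:360],(400,400))])])
cv2.imwrite("pics/m3.png",m[:,:,::-1])
print(delta(dict(tool_pos=np.mean(T,0),tool_rot=A[0]),[.5516,-.2295,.106]))
E
```

```text
[ 0.5524 -0.2276  0.156 ] [0.0002 0.0001 0.0004] [array([-179.9955,   -0.01  ,  159.2859]), array([179.9994,   0.0542, 159.2854]), array([179.9925,   0.084 , 159.2886]), array([179.9888,   0.0885, 159.2879])]
[ 0.0003 -0.0204  0.5003]
```

View pics/m3.png

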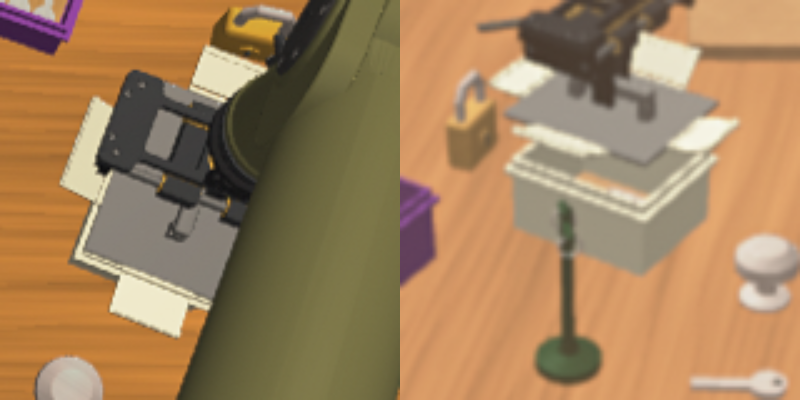

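The left half (top view) shows the lid over the box with its white rim peeking out at (85,260). The right half (side view) shows the lid level above the opening. I'm lowering it slowly.

>>> jog_arm(motion=[[[0,-0.01,0.1,0,0,0,1],[0,-0.02,0.2,0,0,0,1],[0,-0.02,0.3,0,0,0,1],[0,-0.02,0.36,0,0,0,1],[0,-0.02,0.36,0,0,0,1]]])

```text
time_s: 11.0
tool_pos: [0.5503, -0.2288, 0.1179]
tool_rot: [-180.0, -0.2, 159.3]
force: [-0.3, 0.3, -4.4]
grip_width: 0.0139
grasp_force: 40.0
```

>>> jog_arm(motion=[[[0,0,0.02,0,0,0,1],[0,0,0.04,0,0,0,1],[0,0,0.06,0,0,0,1],[0,0,0.06,0,0,0,1]]])

```text
time_s: 11.4
tool_pos: [0.5512, -0.2292, 0.1134]
tool_rot: [180.0, -0.0, 159.3]
force: [-0.6, -0.3, -4.8]
grip_width: 0.0137
grasp_force: 40.0
```

>>> jog_arm(motion=[[[0,0,0.015,0,0,0,1],[0,0,0.03,0,0,0,1],[0,0,0.04,0,0,0,1],[0,0,0.04,0,0,0,1]]])

```text
time_s: 11.8
tool_pos: [0.5512, -0.2293, 0.1094]
tool_rot: [180.0, -0.0, 159.3]
force: [0.1, 0.1, -4.4]
grip_width: 0.0134
grasp_force: 40.0
```

>>> jog_arm(motion=[[[0,0,0.01,0,0,0,1],[0,0,0.02,0,0,0,1],[0,0,0.03,0,0,0,1],[0,0,0.03,0,0,0,1],[0,0,0.03,0,0,0,1]]])

```text
time_s: 12.3
tool_pos: [0.5513, -0.2293, 0.1075]
tool_rot: [180.0, 0.0, 159.3]
force: [-4.5, 2.0, 5.9]
grip_width: 0.0139
grasp_force: 40.0
```

>>> jog_arm(motion=[[[0,0,0.005,0,0,0,1],[0,0,0.01,0,0,0,1],[0,0,0.01,0,0,0,1],[0,0,0.01,0,0,0,1]]])

```text
time_s: 12.7
tool_pos: [0.5513, -0.2293, 0.1075]
tool_rot: [179.9, 0.0, 159.3]
force: [-6.3, 3.0, 10.6]
grip_width: 0.0138
grasp_force: 40.0
```

The TCP is at 0.1075, which is the grasp height 0.0395 plus 0.068, so the lid is home. I'm releasing it and rising straight up.

>>> jog_arm(motion=[[[0,0,-0.01,0,0,0,0.9],[0,0,-0.01,0,0,0,0.6],[0,0,-0.01,0,0,0,0.5],[0,0,-0.01,0,0,0,0.5],[0,0,-0.01,0,0,0,0.5]]])

```text
time_s: 13.2
tool_pos: [0.5515, -0.2294, 0.1064]
tool_rot: [-180.0, 0.0, 159.3]
force: [0.8, -0.2, -0.1]
grip_width: 0.0375
grasp_force: 0.0
```

>>> jog_arm(motion=[[[0,0,0,0,0,0,0.5],[0,0,-0.1,0,0,0,0.5],[0,0,-0.4,0,0,0,0.5],[0,0,-0.7,0,0,0,0.5],[0,0,-1,0,0,0,0.5]]])

```text
time_s: 13.7
tool_pos: [0.5512, -0.2294, 0.2084]
tool_rot: [180.0, 0.0, 159.3]
force: [1.2, -0.4, -0.2]
grip_width: 0.0435
grasp_force: 0.0
```

>>> jog_arm(motion=[[[0,0,-0.3,0,0,0,0.7],[0,0,-0.5,0,0,0,1],[0,0,-0.5,0,0,0,1],[0,0,-0.5,0,0,0,1],[0,0,-0.5,0,0,0,1]]])

```text
time_s: 14.2
tool_pos: [0.5507, -0.229, 0.2554]
tool_rot: [-180.0, -0.1, 159.3]
force: [-0.6, 1.0, 0.2]
grip_width: 0.0115
grasp_force: 0.0
```

```bash
cat > see.py <<'E'
from box import *
def lid(tag):
    o,p,d=look(tag); C=pose("wrist",o); W=cloud(d,*C); print(o["tool_pos"],o["tool_rot"])
    hs=cv2.cvtColor(p,cv2.COLOR_RGB2HSV); c=np.array([.5515,-.2295])
    near=np.hypot(W[...,0]-c[0],W[...,1]-c[1])<.14
    g=near&(abs(W[...,2]-.086)<.01)&(hs[...,1]<60)&(p.max(2)<150)
    g=cv2.morphologyEx(g.astype(np.uint8),cv2.MORPH_OPEN,np.ones((5,5)))>0
    r=rect(plane(np.argwhere(g)[:,::-1],.086,*C)); print("plate",r)
    Q=W[g]; X=np.c_[Q[:,:2]-c,np.ones(len(Q))]; f=np.linalg.lstsq(X,Q[:,2],rcond=None)[0]; print("plane slopes deg",np.degrees(f[:2]),"z",f[2])
    a=np.radians(-20.8); A=np.array([[np.cos(a),-np.sin(a)],[np.sin(a),np.cos(a)]])
    B=np.dstack([(W[...,:2]-c)@A*1000,W[...,2]*1000])
    w=near&(p.max(2)>140)&(hs[...,1]<90)&(B[...,2]>40)
    for n,k,s,e,h in (("end+x",0,1,80,82),("end-x",0,-1,80,82),("side+y",1,1,65,67),("side-y",1,-1,65,67)):
        m=w&(s*B[...,k]>h)&(abs(B[...,1-k])<(30 if k==0 else 40)); P=B[m]
        if len(P)>10: print(n,m.sum(),"out",np.percentile(s*P[:,k],[2,98]),"z",np.percentile(P[:,2],[2,98]),"ang",np.degrees(np.median(np.arctan2(P[:,2]-83,s*P[:,k]-h)[s*P[:,k]>h+12])))
        else: print(n,m.sum())
    return o,p,d,W
E
python3 -c "
from see import *
lid('w4')"
```

```text
[ 0.5506 -0.229   0.2552] [-179.999    -0.1099  159.2881]
plate (array([ 551.534 , -229.7169]), array([129.0868, 158.4034]), 69.28948974609375)
plane slopes deg [ 0.0239 -0.0004] z 0.08726243934039192
end+x 219 out [82.4812 99.8309] z [86.3063 88.7993] ang 16.943146545587187
end-x 2544 out [ 82.0858 120.7916] z [85.9274 97.1767] ang 20.658893787247088
side+y 2586 out [ 67.8159 102.8246] z [ 86.4236 103.1269] ang 30.53577938622264
side-y 2316 out [67.7089 93.1298] z [ 87.3172 116.2291] ang 55.48047023398222
```

View pics/w4.png

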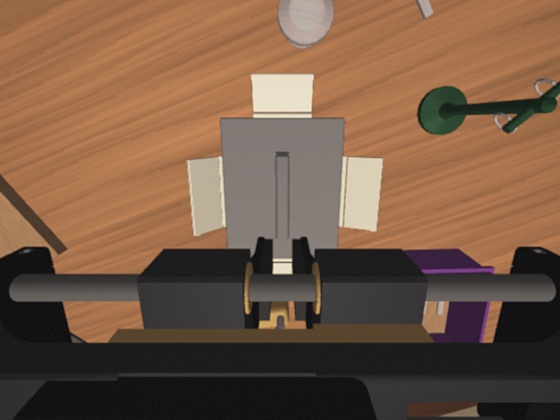

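The wrist view shows the lid plate square and level on the box at (282,185), with all clips still open and z and tilt matching fully home. First is end clip +x, on the far side. I'll put the closed fingers 18 mm outside the hinge, push down, then sweep in.

>>> jog_arm(motion=[[[-0.2,0,0,0,0,0,1],[-0.4,0,0,0,0,0,1],[-0.65,0,0,0,0,0,1],[-0.85,0,0,0,0,0,1],[-1,0,0,0,0,0,1]]])

```text
time_s: 14.75
tool_pos: [0.6454, -0.2646, 0.2545]
tool_rot: [-180.0, -0.1, 159.3]
force: [0.4, 0.5, 0.2]
grip_width: 0.0005
grasp_force: 0.0
```

>>> jog_arm(motion=[[[0,0,0.25,0,0,0,1],[0,0,0.55,0,0,0,1],[0,0,0.8,0,0,0,1],[0,0,1,0,0,0,1],[0,0,1,0,0,0,1]]])

```text
time_s: 15.25
tool_pos: [0.6422, -0.2633, 0.1515]
tool_rot: [-180.0, -0.5, 159.3]
force: [-0.4, 0.7, 0.2]
grip_width: 0.0006
grasp_force: 0.0
```

>>> jog_arm(motion=[[[0,0,0.12,0,0,0,1],[0,0,0.24,0,0,0,1],[0,0,0.36,0,0,0,1],[0,0,0.48,0,0,0,1],[0,0,0.48,0,0,0,1]]])

```text
time_s: 15.75
tool_pos: [0.6436, -0.264, 0.1061]
tool_rot: [180.0, -0.2, 159.3]
force: [-0.9, -0.0, -0.2]
grip_width: 0.0
grasp_force: 0.0
```

>>> jog_arm(motion=[[[0,0,0.1,0,0,0,1],[0,0,0.2,0,0,0,1],[0,0,0.3,0,0,0,1],[0,0,0.38,0,0,0,1],[0,0,0.38,0,0,0,1]]])

```text
time_s: 16.25
tool_pos: [0.6444, -0.2645, 0.0693]
tool_rot: [-180.0, -0.1, 159.3]
force: [1.8, -0.3, 0.1]
grip_width: -0.0001
grasp_force: 0.8
```

>>> jog_arm(motion=[[[0.02,0,0,0,0,0,1],[0.04,0,0,0,0,0,1],[0.05,0,0,0,0,0,1],[0.05,0,0,0,0,0,1]]])

```text
time_s: 16.65
tool_pos: [0.6416, -0.2633, 0.0708]
tool_rot: [-180.0, 0.2, 159.3]
force: [6.6, -3.0, -4.0]
grip_width: 0.0003
grasp_force: 3.1
```

>>> jog_arm(motion=[[[0.01,0,0,0,0,0,1],[0.02,0,0,0,0,0,1],[0.02,0,0,0,0,0,1]]])

```text
time_s: 16.95
tool_pos: [0.6413, -0.2633, 0.0707]
tool_rot: [-180.0, 0.5, 159.3]
force: [9.9, -5.6, -8.1]
grip_width: 0.0002
grasp_force: 5.6
```

>>> jog_arm(motion=[[[-0.06,0,0,0,0,0,1],[-0.13,0,0,0,0,0,1],[-0.13,0,-0.3,0,0,0,1],[-0.13,0,-0.7,0,0,0,1],[-0.13,0,-1,0,0,0,1]]])

```text
time_s: 17.45
tool_pos: [0.6504, -0.2671, 0.1727]
tool_rot: [-180.0, 0.0, 159.3]
force: [1.1, -0.2, 1.1]
grip_width: -0.0002
grasp_force: 0.0
```

>>> jog_arm(motion=[[[0.2,0,0,0,0,0,1],[0.5,0,0,0,0,0,1],[0.8,0,0,0,0,0,1],[1,0,0,0,0,0,1]]])

```text
time_s: 17.85
tool_pos: [0.5547, -0.2309, 0.1705]
tool_rot: [180.0, -0.1, 159.3]
force: [0.3, -0.2, -0.5]
grip_width: 0.0002
grasp_force: 0.0
```

>>> jog_arm(motion=[[[0.3,0,0,0,0,0,1],[0.6,0,0,0,0,0,1],[0.9,0,0,0,0,0,1],[1,0,0,0,0,0,1],[1,0,0,0,0,0,1]]])

```text
time_s: 18.35
tool_pos: [0.4628, -0.1957, 0.171]
tool_rot: [179.9, 0.0, 159.3]
force: [0.3, -0.0, 1.1]
grip_width: 0.0001
grasp_force: 0.0
```

```bash
cat > st.py <<'E'
from see import *
lid("w%d"%(env.get_obs()["time_s"]*100))
o=env.get_obs(); v=rot([0,0,-20.7]).T@(o["tool_pos"]-[.5515,-.2296,0]); print("tcp in box frame",v)
E
python3 st.py
```

```text
[ 0.4633 -0.1959  0.1711] [179.9179   0.0177 159.288 ]
plate (array([ 483.9886, -204.1002]), array([128.656 ,  14.8395]), 69.25357818603516)
plane slopes deg [ 1.9697 -0.7589] z 0.0900158314699836
end+x 0
end-x 2963 out [ 82.6982 119.1589] z [86.3978 97.3282] ang 21.66112706979131
side+y 0
side-y 0
tcp in box frame [-0.0938  0.0004  0.1712]
```

>>> jog_arm(motion=[[[0.07,0,0,0,0,0,1],[0.07,0,0.15,0,0,0,1],[0.07,0,0.3,0,0,0,1],[0.07,0,0.45,0,0,0,1],[0.07,0,0.57,0,0,0,1]]])

```text
time_s: 18.9
tool_pos: [0.457, -0.1938, 0.1126]
tool_rot: [-180.0, -0.0, 159.3]
force: [-0.7, -0.4, 0.0]
grip_width: 0.0006
grasp_force: 0.0
```

>>> jog_arm(motion=[[[0,0,0.12,0,0,0,1],[0,0,0.24,0,0,0,1],[0,0,0.36,0,0,0,1],[0,0,0.44,0,0,0,1],[0,0,0.44,0,0,0,1]]])

```text
time_s: 19.4
tool_pos: [0.4561, -0.1934, 0.0682]
tool_rot: [-180.0, -0.1, 159.3]
force: [-0.0, 0.1, -0.6]
grip_width: 0.0006
grasp_force: 0.0
```

>>> jog_arm(motion=[[[-0.02,0,0,0,0,0,1],[-0.04,0,0,0,0,0,1],[-0.05,0,0,0,0,0,1],[-0.05,0,0,0,0,0,1]]])

```text
time_s: 19.8
tool_pos: [0.4615, -0.1953, 0.0696]
tool_rot: [180.0, -0.0, 159.3]
force: [-1.5, 1.2, -1.0]
grip_width: 0.0005
grasp_force: 1.0
```

>>> jog_arm(motion=[[[-0.01,0,0,0,0,0,1],[-0.02,0,0,0,0,0,1],[-0.03,0,0,0,0,0,1],[-0.03,0,0,0,0,0,1]]])

```text
time_s: 20.2
tool_pos: [0.4635, -0.196, 0.0696]
tool_rot: [180.0, -0.1, 159.3]
force: [-4.8, 0.8, 2.1]
grip_width: 0.0006
grasp_force: 2.7
```

>>> jog_arm(motion=[[[-0.01,0,0,0,0,0,1],[-0.02,0,0,0,0,0,1],[-0.02,0,0,0,0,0,1],[-0.02,0,0,0,0,0,1]]])

```text
time_s: 20.6
tool_pos: [0.4636, -0.196, 0.0695]
tool_rot: [179.9, -0.4, 159.3]
force: [-10.8, 4.7, 7.6]
grip_width: 0.0005
grasp_force: 5.7
```

>>> jog_arm(motion=[[[0.06,0,0,0,0,0,1],[0.13,0,0,0,0,0,1],[0.13,0,-0.3,0,0,0,1],[0.13,0,-0.7,0,0,0,1],[0.13,0,-1,0,0,0,1]]])

```text
time_s: 21.1
tool_pos: [0.455, -0.1931, 0.1721]
tool_rot: [180.0, 0.2, 159.3]
force: [0.9, 0.1, 0.9]
grip_width: 0.0003
grasp_force: 0.0
```

>>> jog_arm(motion=[[[-0.2,0,-0.2,0,0,0,1],[-0.5,0,-0.4,0,0,0,1],[-0.8,0,-0.6,0,0,0,1],[-1,0,-0.8,0,0,0,1],[-1,0,-0.8,0,0,0,1]]])

```text
time_s: 21.6
tool_pos: [0.5512, -0.2292, 0.2525]
tool_rot: [-179.9, 0.4, 159.3]
force: [0.6, -0.4, 0.1]
grip_width: 0.0
grasp_force: 0.0
```

```bash
python3 st.py; ls -t pics | head -2
```

```text
[ 0.55   -0.2289  0.2516] [-179.9476    0.4407  159.3097]
plate (array([ 545.8336, -227.6038]), array([128.6715, 144.1181]), 69.30580139160156)
plane slopes deg [ 0.0444 -0.0193] z 0.08644902440167743
end+x 0
end-x 160 out [82.862  85.5021] z [48.2353 86.5475] ang nan
side+y 2611 out [ 67.8492 102.6902] z [ 85.5198 102.3023] ang 29.16472568093828
side-y 2340 out [67.6741 93.2318] z [ 86.3367 115.4051] ang 54.483384513947634
tcp in box frame [-0.0028  0.0001  0.2506]
w2160.npz
w2160.png
  return _methods._mean(a, axis=axis, dtype=dtype,
  ret = ret.dtype.type(ret / rcount)
```

```bash
python3 - <<'E'
from h import *
for n,C in (("top0","top"),("side0","side")):
    f=np.load(f"pics/{n}.npz"); W=cloud(f["d"],*pose(C)); hs=cv2.cvtColor(f["p"],cv2.COLOR_RGB2HSV)
    m=(np.hypot(W[...,0]-.54,W[...,1]+.01)<.08)&(W[...,2]>.1)&(W[...,2]<.19)
    B=(W[m]-[.5515,-.2296,0])@rot([0,0,-20.7]); print(n,m.sum(),B.min(0),B.max(0),np.median(B,0))
E
```

```text
top0 161 [-0.111   0.1829  0.1009] [-0.0691  0.2272  0.1682] [-0.0923  0.204   0.1537]
side0 108 [-0.1146  0.1824  0.1008] [-0.0687  0.2302  0.1694] [-0.0947  0.2115  0.144 ]
```

The stand clears the gripper body by about 30 mm. Next is side clip +y.

>>> jog_arm(motion=[[[0,0.2,0,0,0,0,1],[0,0.45,0,0,0,0,1],[0,0.7,0,0,0,0,1],[0,0.92,0,0,0,0,1],[0,0.92,0,0,0,0,1]]])

```text
time_s: 22.15
tool_pos: [0.58, -0.137, 0.2482]
tool_rot: [179.9, -0.1, 159.6]
force: [-0.4, 0.4, 0.1]
grip_width: 0.0005
grasp_force: 0.0
```

>>> jog_arm(motion=[[[0,0,0.25,0,0,0,1],[0,0,0.55,0,0,0,1],[0,0,0.8,0,0,0,1],[0,0,1,0,0,0,1],[0,0,1,0,0,0,1]]])

```text
time_s: 22.65
tool_pos: [0.5764, -0.1423, 0.146]
tool_rot: [-179.9, -0.4, 159.2]
force: [-0.7, -0.4, -1.2]
grip_width: 0.0005
grasp_force: 0.0
```

>>> jog_arm(motion=[[[0,0,0.1,0,0,0,1],[0,0,0.2,0,0,0,1],[0,0,0.3,0,0,0,1],[0,0,0.4,0,0,0,1],[0,0,0.45,0,0,0,1]]])

```text
time_s: 23.15
tool_pos: [0.5802, -0.1414, 0.1038]
tool_rot: [180.0, -0.0, 159.3]
force: [0.3, 1.8, 1.9]
grip_width: 0.0002
grasp_force: 0.8
```

>>> jog_arm(motion=[[[0,0,0.1,0,0,0,1],[0,0,0.2,0,0,0,1],[0,0,0.3,0,0,0,1],[0,0,0.35,0,0,0,1],[0,0,0.35,0,0,0,1]]])

```text
time_s: 23.65
tool_pos: [0.5792, -0.1415, 0.0681]
tool_rot: [-180.0, -0.1, 159.3]
force: [-0.1, 0.0, 0.2]
grip_width: 0.0005
grasp_force: 0.0
```

>>> jog_arm(motion=[[[0,-0.01,0,0,0,0,1],[0,-0.03,0,0,0,0,1],[0,-0.04,0,0,0,0,1],[0,-0.04,0,0,0,0,1]]])

```text
time_s: 24.05
tool_pos: [0.5786, -0.1455, 0.0697]
tool_rot: [180.0, 0.0, 159.3]
force: [0.5, 1.2, 0.1]
grip_width: 0.0005
grasp_force: 0.8
```

>>> jog_arm(motion=[[[0,-0.01,0,0,0,0,1],[0,-0.02,0,0,0,0,1],[0,-0.03,0,0,0,0,1],[0,-0.03,0,0,0,0,1]]])

```text
time_s: 24.45
tool_pos: [0.5775, -0.1486, 0.0695]
tool_rot: [-180.0, 0.0, 159.3]
force: [0.2, 1.4, -1.5]
grip_width: 0.0004
grasp_force: 0.8
```

>>> jog_arm(motion=[[[0,-0.01,0,0,0,0,1],[0,-0.02,0,0,0,0,1],[0,-0.02,0,0,0,0,1]]])

```text
time_s: 24.75
tool_pos: [0.5768, -0.1505, 0.0696]
tool_rot: [-180.0, 0.0, 159.3]
force: [1.6, 1.9, -1.2]
grip_width: 0.0006
grasp_force: 0.8
```

>>> jog_arm(motion=[[[0,-0.01,0,0,0,0,1],[0,-0.02,0,0,0,0,1],[0,-0.02,0,0,0,0,1]]])

```text
time_s: 25.05
tool_pos: [0.5761, -0.1523, 0.0695]
tool_rot: [-180.0, -0.0, 159.3]
force: [0.8, 1.9, -1.3]
grip_width: 0.0003
grasp_force: 0.8
```

>>> jog_arm(motion=[[[0,-0.005,0,0,0,0,1],[0,-0.01,0,0,0,0,1],[0,-0.01,0,0,0,0,1]]])

```text
time_s: 25.35
tool_pos: [0.5757, -0.1531, 0.0695]
tool_rot: [180.0, -0.0, 159.3]
force: [2.1, 2.5, -2.2]
grip_width: 0.0001
grasp_force: 1.0
```

>>> jog_arm(motion=[[[0,-0.01,0,0,0,0,1],[0,-0.02,0,0,0,0,1],[0,-0.02,0,0,0,0,1]]])

```text
time_s: 25.65
tool_pos: [0.5751, -0.1548, 0.0695]
tool_rot: [180.0, -0.0, 159.3]
force: [0.1, 2.6, -2.5]
grip_width: 0.0003
grasp_force: 1.3
```

>>> jog_arm(motion=[[[0,-0.005,0,0,0,0,1],[0,-0.01,0,0,0,0,1],[0,-0.01,0,0,0,0,1]]])

```text
time_s: 25.95
tool_pos: [0.5751, -0.1549, 0.0695]
tool_rot: [179.9, -0.0, 159.3]
force: [1.2, 4.6, -2.9]
grip_width: 0.0004
grasp_force: 2.5
```

>>> jog_arm(motion=[[[0,-0.01,0,0,0,0,1],[0,-0.015,0,0,0,0,1],[0,-0.015,0,0,0,0,1]]])

```text
time_s: 26.25
tool_pos: [0.575, -0.1549, 0.0695]
tool_rot: [179.8, -0.0, 159.4]
force: [2.4, 6.0, -2.9]
grip_width: 0.0008
grasp_force: 3.5
```

>>> jog_arm(motion=[[[0,0.07,0,0,0,0,1],[0,0.15,0,0,0,0,1],[0,0.15,-0.3,0,0,0,1],[0,0.15,-0.7,0,0,0,1],[0,0.15,-1,0,0,0,1]]])

```text
time_s: 26.75
tool_pos: [0.5799, -0.1445, 0.1719]
tool_rot: [-179.9, 0.1, 159.2]
force: [-0.4, -0.3, 0.4]
grip_width: 0.0006
grasp_force: 0.0
```

>>> jog_arm(motion=[[[0,-0.2,-0.2,0,0,0,1],[0,-0.45,-0.4,0,0,0,1],[0,-0.7,-0.6,0,0,0,1],[0,-0.92,-0.8,0,0,0,1],[0,-0.92,-0.8,0,0,0,1]]])

```text
time_s: 27.25
tool_pos: [0.5463, -0.2353, 0.2533]
tool_rot: [-179.8, 0.4, 158.9]
force: [-0.0, -0.1, 0.5]
grip_width: 0.0006
grasp_force: 0.0
```

```bash
python3 st.py 2>/dev/null
```

```text
[ 0.5465 -0.2337  0.2523] [-179.8412    0.3642  158.8607]
plate (array([ 545.507 , -227.9167]), array([128.8412, 141.4859]), 68.93572998046875)
plane slopes deg [ 0.0364 -0.0274] z 0.08638059386741183
end+x 0
end-x 105 out [82.5845 84.1694] z [47.6177 85.5898] ang nan
side+y 117 out [67.088  69.2275] z [84.3003 87.8032] ang nan
side-y 2285 out [67.7167 93.5894] z [ 86.2861 115.3813] ang 53.77377690064357
tcp in box frame [-0.0035 -0.0041  0.2513]
```

Side +y is shut. Last is side clip -y.

>>> jog_arm(motion=[[[0,-0.2,0,0,0,0,1],[0,-0.4,0,0,0,0,1],[0,-0.6,0,0,0,0,1],[0,-0.82,0,0,0,0,1],[0,-0.82,0,0,0,0,1]]])

```text
time_s: 27.8
tool_pos: [0.5162, -0.3082, 0.2484]
tool_rot: [-179.9, -0.1, 159.1]
force: [0.0, -1.3, -0.3]
grip_width: 0.0003
grasp_force: 0.0
```

>>> jog_arm(motion=[[[0,0,0.25,0,0,0,1],[0,0,0.5,0,0,0,1],[0,0,0.75,0,0,0,1],[0,0,0.95,0,0,0,1],[0,0,0.95,0,0,0,1]]])

```text
time_s: 28.3
tool_pos: [0.5169, -0.3024, 0.1506]
tool_rot: [179.9, -0.4, 159.4]
force: [0.4, -0.2, -0.6]
grip_width: 0.0007
grasp_force: 0.0
```

>>> jog_arm(motion=[[[0,0,0.1,0,0,0,1],[0,0,0.2,0,0,0,1],[0,0,0.3,0,0,0,1],[0,0,0.3,0,0,0,1]]])

```text
time_s: 28.7
tool_pos: [0.5177, -0.3054, 0.1234]
tool_rot: [180.0, -0.1, 159.3]
force: [0.2, 0.6, -0.6]
grip_width: 0.0004
grasp_force: 0.0
```

>>> jog_arm(motion=[[[0,0,0.06,0,0,0,1],[0,0,0.12,0,0,0,1],[0,0,0.18,0,0,0,1],[0,0,0.24,0,0,0,1],[0,0,0.3,0,0,0,1]]])

```text
time_s: 29.2
tool_pos: [0.518, -0.3074, 0.0952]
tool_rot: [-179.9, 0.1, 159.2]
force: [-2.3, -0.5, 9.8]
grip_width: 0.0002
grasp_force: 4.1
```

>>> jog_arm(motion=[[[0,0,0.06,0,0,0,1],[0,0,0.12,0,0,0,1],[0,0,0.18,0,0,0,1],[0,0,0.23,0,0,0,1],[0,0,0.23,0,0,0,1]]])

```text
time_s: 29.7
tool_pos: [0.5172, -0.3055, 0.0701]
tool_rot: [-180.0, -0.1, 159.3]
force: [-0.6, -1.6, -1.5]
grip_width: 0.0003
grasp_force: 0.9
```

>>> jog_arm(motion=[[[0,0.01,0,0,0,0,1],[0,0.02,0,0,0,0,1],[0,0.03,0,0,0,0,1],[0,0.03,0,0,0,0,1]]])

```text
time_s: 30.1
tool_pos: [0.5188, -0.3028, 0.0714]
tool_rot: [180.0, -0.0, 159.3]
force: [-1.4, -2.5, -2.1]
grip_width: 0.0008
grasp_force: 1.0
```

>>> jog_arm(motion=[[[0,0.01,0,0,0,0,1],[0,0.02,0,0,0,0,1],[0,0.02,0,0,0,0,1]]])

```text
time_s: 30.4
tool_pos: [0.5195, -0.3016, 0.0715]
tool_rot: [-180.0, -0.0, 159.3]
force: [-2.3, -3.1, -2.2]
grip_width: 0.0006
grasp_force: 1.7
```

>>> jog_arm(motion=[[[0,0.01,0,0,0,0,1],[0,0.02,0,0,0,0,1],[0,0.02,0,0,0,0,1]]])

```text
time_s: 30.7
tool_pos: [0.5195, -0.3014, 0.0715]
tool_rot: [-179.8, 0.0, 159.2]
force: [-3.2, -6.7, -2.0]
grip_width: 0.0006
grasp_force: 3.3
```

>>> jog_arm(motion=[[[0,0.005,0,0,0,0,1],[0,0.01,0,0,0,0,1],[0,0.01,0,0,0,0,1]]])

```text
time_s: 31.0
tool_pos: [0.5195, -0.3013, 0.0715]
tool_rot: [-179.8, 0.0, 159.2]
force: [-3.3, -7.0, -3.0]
grip_width: 0.0003
grasp_force: 4.0
```

>>> jog_arm(motion=[[[0,-0.08,0,0,0,0,1],[0,-0.16,0,0,0,0,1],[0,-0.16,-0.3,0,0,0,1],[0,-0.16,-0.7,0,0,0,1],[0,-0.16,-1,0,0,0,1]]])

```text
time_s: 31.5
tool_pos: [0.5162, -0.3133, 0.174]
tool_rot: [179.9, 0.1, 159.3]
force: [0.2, 0.1, -0.3]
grip_width: 0.0008
grasp_force: 0.0
```

>>> jog_arm(motion=[[[0,0,-0.3,0,0,0,1],[0,0,-0.6,0,0,0,1],[0,0.3,-0.8,0,0,0,1],[0,0.6,-0.8,0,0,0,1],[0,1,-0.8,0,0,0,1]]])

```text
time_s: 32.0
tool_pos: [0.5512, -0.2202, 0.2534]
tool_rot: [179.9, 0.2, 159.1]
force: [1.2, -0.6, -0.0]
grip_width: 0.0004
grasp_force: 0.0
```

>>> jog_arm(motion=[[[0,0.25,0,0,0,0,1],[0,0.5,0,0,0,0,1],[0,0.75,0,0,0,0,1],[0,1,0,0,0,0,1]]])

```text
time_s: 32.4
tool_pos: [0.5866, -0.1244, 0.2521]
tool_rot: [179.9, 0.0, 159.3]
force: [0.7, 0.5, -0.3]
grip_width: 0.0003
grasp_force: 0.0
```

>>> jog_arm(motion=[[[0,0.25,0,0,0,0,1],[0,0.5,0,0,0,0,1],[0,0.75,0,0,0,0,1],[0,1,0,0,0,0,1]]])

```text
time_s: 32.8
tool_pos: [0.6219, -0.0309, 0.2521]
tool_rot: [179.9, 0.0, 159.3]
force: [-0.0, -0.4, 0.1]
grip_width: -0.0002
grasp_force: 0.0
```

>>> jog_arm(motion=[[[0,0.25,0,0,0,0,1],[0,0.5,0,0,0,0,1],[0,0.75,0,0,0,0,1],[0,1,0,0,0,0,1],[0,1,0,0,0,0,1]]])

```text
time_s: 33.3
tool_pos: [0.6572, 0.0673, 0.2512]
tool_rot: [179.8, -0.1, 159.7]
force: [0.1, 1.3, -0.3]
grip_width: 0.0004
grasp_force: 0.0
```

```bash
python3 - <<'E'
from h import *
ims={}
for n in ("top","side"):
    p,d=env.read_camera(n); ims[n]=p; W=cloud(d,*pose(n)); hs=cv2.cvtColor(p,cv2.COLOR_RGB2HSV)
    B=(W-[.5515,-.2296,0])@rot([0,0,-20.7])*1000
    m=(abs(B[...,0])<125)&(abs(B[...,1])<112)&(B[...,2]>40)&(B[...,2]<130)
    print(n,B[m].min(0),B[m].max(0),"plate z",np.median(B[m&(p.max(2)<150)][:,2]))
    o=np.load(f"pics/{n}0.npz")["p"]; df=cv2.absdiff(o,p).max(2)>40
    for k,(u,v,r) in (dict(ring=(297,216,22),pad=(432,143,20),knob=(358,286,18),key=(296,284,20)) if n=="top" else {}).items(): print(k,df[v-r:v+r,u-r:u+r].sum())
m=np.hstack([cv2.resize(ims["top"][120:320,270:470],(400,400)),cv2.resize(ims["side"][90:250,210:370],(400,400))])
cv2.imwrite("pics/fin.png",m[:,:,::-1])
E
```

```text
top [-85.6    -69.9669  40.9917] [ 86.7787  73.86   118.8567] plate z 85.18102384412884
ring 989
pad 0
knob 0
key 994
side [-90.1574 -72.6723  40.2717] [ 89.0347  79.9895 120.6811] plate z 88.84262375957708
```

View pics/fin.png

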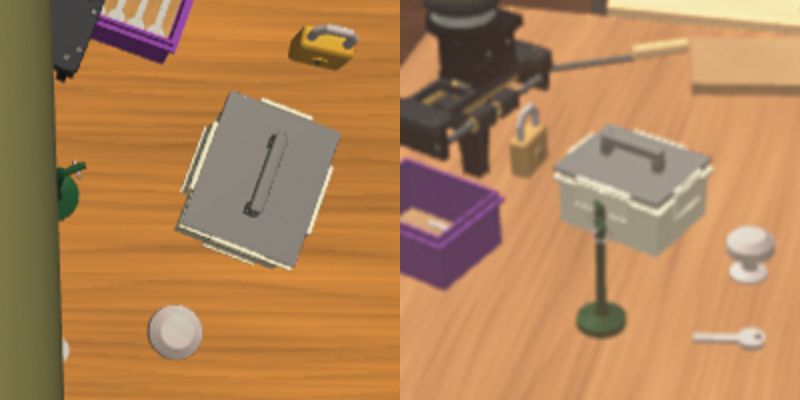

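Both views show the lid home and all four clips folded down, with the bystanders in place. The +y clip, a strip at (197,160), gets one numeric check for residual angle.

```bash
python3 - <<'E'
from h import *
for n in ("top","side"):
    p,d=env.read_camera(n); W=cloud(d,*pose(n)); B=(W-[.5515,-.2296,0])@rot([0,0,-20.7])*1000
    for nm,k,s,h in (("+x",0,1,82),("-x",0,-1,82),("+y",1,1,67),("-y",1,-1,67)):
        for lo,hi in ((44,54),(54,64),(64,74),(74,82)):
            m=(s*B[...,k]>h-8)&(s*B[...,k]<h+30)&(abs(B[...,1-k])<25)&(B[...,2]>lo)&(B[...,2]<hi)
            if m.sum()>3: print(n,nm,lo,m.sum(),np.percentile(s*B[m][:,k],[10,50,90]))
E
```

```text
top +x 74 6 [77.1298 82.5035 86.4321]
top -x 44 33 [82.9171 84.299  85.1745]
top -x 54 19 [82.8405 83.1467 83.6448]
top -x 64 18 [82.5953 83.1252 83.4709]
top -x 74 22 [79.1393 82.7012 83.2465]
top +y 44 31 [71.4131 72.489  73.5793]
top +y 54 16 [70.7653 70.9988 71.3782]
top +y 64 17 [70.2071 70.6336 71.0749]
top +y 74 21 [61.1281 69.7947 70.3363]
top -y 74 11 [60.2651 66.5972 69.8334]
side -x 44 27 [82.3045 86.1355 88.4987]
side -x 54 21 [84.0427 85.7268 87.1517]
side -x 64 25 [78.1434 85.3612 87.6031]
side -x 74 23 [78.4429 84.7146 86.8993]
side +y 44 23 [69.6591 73.0879 78.14  ]
side +y 54 24 [69.0067 71.3155 76.1597]
side +y 64 38 [67.4431 71.3917 75.1163]
side +y 74 29 [67.5418 72.1893 75.1651]
```

```bash
python3 -c "
from cell import env
print(env.sign_off())"
```

```text
the job is handed in; nothing more can be done
None
```

The lid sits fully home on the white box and all four clips are folded down, the short ends first and then the long sides; the job was handed in at about 34 s of the 72 s limit, and all four bystanders look in place (two fully checked against the first picture).

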